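Tighten the captive nut on the drip-watering manifold

TASK

The brass captive nut on the middle outlet of the watering manifold is loose: run it down clockwise with the fingers until it is finger-tight, then nip it up with the open-ended spanner by about one flat (a sixth of a turn) and no more, so that the washer is not crushed. Take the spanner off and lay it, without dropping it, flat on the bench clear of the manifold, leaving the other things where they are.

Things in the scene. Friction and masses are not known exactly. Their poses are not given: they have to be found in the camera images.
- manifold: Fixed watering manifold on a 130 x 360 x 15 mm plywood board: grey pipe along its y axis (top at z = 64 mm) with three upright tees (50 mm across, to z = 69 mm) 110 mm apart. The outer two have round black blanking caps (48 mm across, to z = 95 mm), the middle one the brass nut. Brass valve with red lever at the +y end (y to 231 mm, z to 93 mm). Origin on the bench under the middle outlet; z up.
- coupling_nut: Brass hexagonal captive nut on the middle outlet: 40 mm across flats, 46.2 across corners, 30 mm tall, axis vertical, clear thread below it. Origin on its axis at its underside, 80 mm above the bench, a height it keeps; x and y turn with it, x square out of a flat (corners at 30, 90.. degrees from x). A fixed orange spigot, 20 mm across, stands on top of it to 130 mm above the bench.
- nut_centre (a point): Centre of the brass nut: on its axis, at half its height, 95 mm above the bench. Axes as the nut's.
- run (a joint): How far the nut has been run down its thread (rad): grows clockwise seen from above, starts between 0.35 and 0.85 and stops at 1.6, finger-tight, where a flat faces the manifold's -x side. It takes about 0.5 N m either way and stays where it is left.
- squeeze (a joint): How far the nut has been turned on beyond finger-tight, squeezing its washer (rad): 0 at the start, grows clockwise from above, only once run is at 1.6; it takes about 1.4 N m and stays where it is left. One flat is 1.05; hard stop at 1.6.
- spanner: Flat open-ended spanner, 195 mm long, about 280 g, lying flat: steel head 10 mm thick, 72 mm wide, parallel jaws 42.5 mm apart; blue grip 24 mm wide, 16 mm thick, at x = -70 to -175 mm. Origin at the underside, at the centre of the jaws: the nut's axis comes here when it is on. x points out of the mouth (jaw tips at +20 mm, throat at -25.5 mm), away from the grip; z up.
- spanner_grip (a point): Middle of the blue grip, 115 mm behind the jaw centre, 8 mm above the underside; axes as the spanner's, the grip 24 mm wide along y. On the nut, the spanner's x axis lies along a corner-to-corner line of the nut, with about 7 degrees of play either way; swung back by more than its play it turns the nut back.
- dustpan: Stainless steel dustpan, pan 200 x 210 mm and 45 mm high at the back, round handle to -x. Bystander. Origin at the underside of the pan's centre.
- broom: Grey plastic hand broom lying on its side, 340 mm long, 40 mm high, handle to -x of its own frame. Bystander. Origin at the underside near the middle.
- mustard_pot: Empty mustard-yellow ceramic pot, 116 mm across, 105 mm tall, upright. Bystander. Origin at the centre of its underside.
- clay_pot: Small terracotta pot, 90 mm across, 80 mm tall, upright. Bystander. Origin at the centre of its underside.
- pot_grabber: Spring-loaded pot grabber lying flat: two crossed steel arms with red handles and black rubber tips, 210 mm long. Bystander. Origin at the underside of its pivot.
- spray_bottle: Green plastic bottle with a white cap, 72 mm across, 170 mm tall, upright. Bystander. Origin at the centre of its underside.
There are look-alikes about, which are no part of the job. What is shaped like the spanner but pink or turquoise is not meant.

How it is judged:
By the outcome, as a careful person would: the job done as asked, in the order asked, and still so for the second after the job is handed in, with the robot touching nothing.
It also fails if it takes over 58 s, if anything falls off the work surface, if the arm or the gripper's body presses on something with over 40 N, if the wrist force passes 120 N, or if a joint passes its speed limit or range.

ROBOT

A 6-joint arm with a two-finger parallel gripper is mounted at the origin on the work surface. World frame = base frame: x ahead of the robot, y to its left, z up, the work surface at z = 0. Lengths are in m, angles in degrees, forces in N, time in s.
With the tool pointing down it reaches from about 0.4 to 0.825 m from the base axis. Payload 7 kg.
Tool frame: the origin (TCP) lies at the very end of the fingers, on their centre line; the grasp point (between the pads) lies 19 mm behind it (r.hold_point_z is the distance from the TCP to the grasp point, in m); z points along the fingers, y is the line along which they close (so a half turn about z gives the same grasp; the last joint's range is limited). The gripper opens to 88 mm and grips with 3 to 60 N. Pads are 19 mm wide; open, the fingers measure 130 mm over their backs; the gripper's body (78 mm by 193 mm) begins 47 mm behind the grasp point.
Start: joints at [-48.295, 20.546, 0.682, 0, -70.136, -16.507], TCP at [0.287, -0.611, 0.227] pointing down, gripper open.
Joint ranges: [-176.03, 176.03], [-82.01, 121.73], [-58.28, 71.71], [-173.87, 95.51], [-174.79, -0.11], [-173.66, 173.66]. Speed limits (degrees/s): [136.94, 136.94, 172.46, 180, 180, 180].

INTERFACE

Orientations are given as [roll, pitch, yaw] about the fixed x, y, z axes, in that order (R = Rz(yaw) Ry(pitch) Rx(roll)).
In Python, from plant import telemetry, vision, workorder, r gives the robot as it stands.
- The arm moves only by the tool move_arm, never from a script. Its argument "plan" is a list of rows, each a list of 7 numbers: the opening, from -1 (shut) to 1 (fully open), so that 0 is half open, then the shift along the world's x, y, z in m, then the turn, a rotation vector about the world's x, y, z in degrees. In form: [[fingers, dx, dy, dz, ax, ay, az], ...]. A call has 1 to 20 rows; each row shifts and turns the commanded pose from where the row before left it; what a row does not reach is not made up. A row lasts 1/8 s, in which the tool goes at most 62.5 mm and 10.7 degrees, less where a joint would pass 70% of its speed; a pose out of reach is approached as far as the arm can. A call is refused whole if a number of a shift passes 0.0625 or a number of a turn 10.7, either way. A call with a gripper value outside its range is refused whole. The fingers move at their own pace and stop on an object; "force" is the grip in N (left out, the last holds). Time passes only in rows, so rows that do not move let the fingers close. It gives the time, the measured TCP pose, the force, the opening and the grip force at its end, in the units of the state.
- telemetry.get_state(): the state, without advancing time (a new reading comes with each control period).
- vision.capture(name): name is "side" or "top" or "wrist"; returns a dict with "img" (480x640x3 uint8, red, green, blue), "depth" (480x640 float32, m along the optical axis (not along the pixel's ray), 0 where there is no reading), "intrinsics" (3x3 intrinsics, pixels), "D" ([k1, k2, p1, p2, k3] as OpenCV has them; the pictures are not rectified), "R" (3x3) and "t" (3): a world point X has camera coordinates R X + t. Camera axes: x right, y down, z forward; pixel columns grow to the right and rows downward; lengths in m; the calibration is good to about 2 mm. A picture is of the moment at which its call begins.
- workorder.close_job(): hands the job in; it is judged then, once.
The state is a dict: "time_s": time; "joints": joint angles; "qd": joint speeds; "joint_torque": joint torques, N m; "tcp_pos": TCP position; "eef_rot": TCP orientation; "contact_force": force on the tool from outside, world axes, zero at the start; "moment": the same for the moment, N m; "gripper_width": finger opening in m; "gripper_force": force on a finger pad.
Only numpy, scipy, OpenCV 4.12 (cv2) and the standard library are available. Lean on these libraries where they do the work, as an engineer would, in place of code of your own. Each camera call takes 0.05 s, during which the arm holds its last target. There are 200 camera calls.

## Working session

There is one attempt and no reset: what is moved stays moved. The work goes in short steps, Python scripts to look and compute and a tool call to move; the robot and the scene stay as the last step left them, time stands still between calls to the robot, and variables do not carry over. Pictures are saved under pics/ and viewed, at most 10 in all, crops included, and the job is handed in when it is done.

Besides the shell and the picture viewer there is one more tool, called after ">>>" as name([rows], argument=value, ...), one row to a line, values as JSON. move_arm: Moves the arm, as the interface text tells. Its arguments: {"type":"object","properties":{"plan":{"type":"array"},"force":{"type":"number"}},"required":["plan"]}

```bash
mkdir -p pics; ls; cat > h.py <<'E'
import numpy as np, cv2
from plant import telemetry, vision, workorder, r
def cap(n):
    c=vision.capture(n); c['bgr']=c['img'][:,:,::-1].copy(); return c
def pts(c):
    "world point per pixel from depth"
    K=c['intrinsics'];h,w=c['depth'].shape
    uv=np.stack(np.meshgrid(np.arange(w),np.arange(h)),-1).reshape(-1,1,2).astype(np.float32)
    n=cv2.undistortPoints(uv,K,np.array(c['D'])).reshape(h,w,2)
    d=c['depth'][...,None]
    return (np.concatenate([n*d,d],-1)-np.array(c['t']))@np.array(c['R'])
def ray(c,uv,z):
    uv=np.array(uv,np.float32).reshape(-1,1,2)
    n=cv2.undistortPoints(uv,c['intrinsics'],np.array(c['D'])).reshape(-1,2)
    R=np.array(c['R']);d=np.c_[n,np.ones(len(n))]@R; o=-R.T@np.array(c['t'])
    return o+d*((z-o[2])/d[:,2])[:,None]
def proj(c,X):
    X=np.array(X,float).reshape(-1,3)
    return cv2.projectPoints(X,cv2.Rodrigues(np.array(c['R']))[0],np.array(c['t'],float),c['intrinsics'],np.array(c['D']))[0].reshape(-1,2)
E
python3 - <<'E'
from h import *
s=telemetry.get_state(); print(s)
for n in ('top','side'):
    c=cap(n); cv2.imwrite(f'pics/{n}0.png',c['bgr']); R=np.array(c['R']);print(n,-R.T@np.array(c['t']))
E
```

```text
pics
{'time_s': 0.0, 'joints': array([-4.82950407e+01,  2.05898086e+01,  6.32919060e-01, -2.06142547e-02,
       -7.01362070e+01, -1.65076124e+01]), 'qd': array([-0.07372249,  0.06101002,  0.10807855,  0.02220582, -0.033443  ,
        0.03782425]), 'joint_torque': array([ 4.85823675e-04, -5.82714200e+01,  2.93064612e+01,  6.99748233e+00,
        6.93586378e-03, -1.56536134e-04]), 'tcp_pos': array([ 0.28714139, -0.61032515,  0.22563301]), 'eef_rot': array([ 1.79905234e+02, -7.87534184e-03, -1.54809667e+02]), 'contact_force': array([-0.07722481, -0.35275693,  0.02178541]), 'moment': array([ 0.03522194, -0.00511223,  0.03361374]), 'gripper_force': 0.0, 'gripper_width': 0.08771211922233733}
top [ 0.18877784 -0.02499946  1.81865457]
side [-0.20089272 -1.1501566   0.88605847]
```

View pics/top0.png

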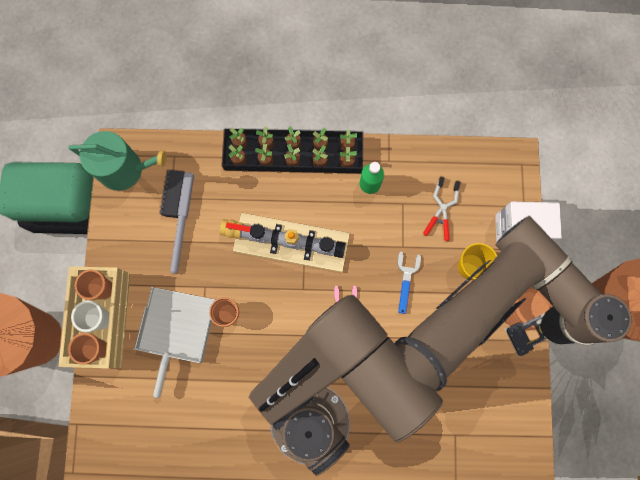

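View pics/side0.png

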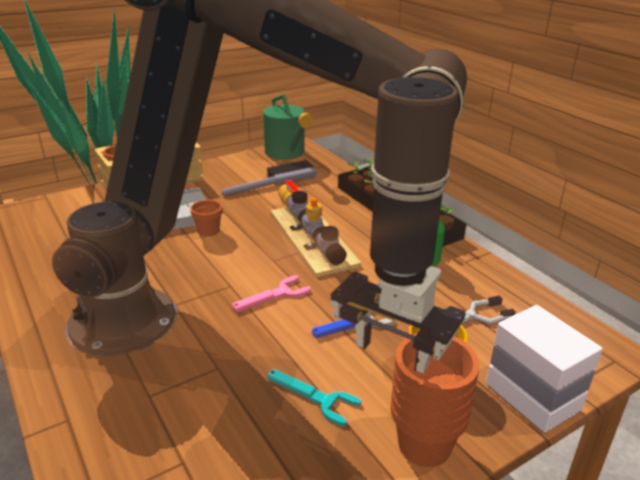

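The top view shows the blue spanner with its head at (408,262) and grip at (404,295). The pink one is at (347,293), partly under the arm, and the turquoise one shows only in the side view at (315,397). The nut is at (291,237) on the board. The blue-gripped one with the steel head fits the description; next I measure it and confirm it in an enlarged crop.

```bash
python3 - <<'E'
from h import *
c=cap('top'); P=pts(c); hsv=cv2.cvtColor(c['bgr'],cv2.COLOR_BGR2HSV)
def blob(lo,hi,box):
    m=cv2.inRange(hsv,lo,hi); k=np.zeros_like(m); x0,y0,x1,y1=box; k[y0:y1,x0:x1]=m[y0:y1,x0:x1]
    return np.argwhere(k>0)[:,::-1]
b=blob((105,120,60),(125,255,255),(380,240,430,330))
X=ray(c,b,.014); print('blue n',len(b),X.mean(0)); 
print('grip height',np.median(P[b[:,1],b[:,0],2]))
mu=X[:,:2].mean(0);w,V=np.linalg.eigh(np.cov((X[:,:2]-mu).T));a=V[:,1]; 
if a[0]<0:a=-a
t=(X[:,:2]-mu)@a;print('axis deg',np.degrees(np.arctan2(a[1],a[0])),'len',np.ptp(t))
g=blob((0,0,120),(180,60,255),(393,245,427,285)); G=ray(c,g,.01)[:,:2]
print('grey n',len(g),'mean',G.mean(0)); s=(G-mu)@a; n=np.array([-a[1],a[0]]); l=(G-mu)@n
print('grey along',s.min(),s.max(),'lat',l.min(),l.max(), 'lat tips',[ (l[(s>q)&(s<q+.02)].min(),l[(s>q)&(s<q+.02)].max()) for q in (.08,.1,.12)])
# board
Z=P[...,2]; 
m=((np.abs(Z-.015)<.006)).astype(np.uint8); m2=np.zeros_like(m); m2[205:280,215:365]=m[205:280,215:365]
o=blob((8,150,150),(25,255,255),(280,222,305,250)); print('orange',len(o),o.mean(0)); 
for p in [(291,237),(257,231),(326,244)]: print(p,P[p[1]-1:p[1]+2,p[0]-1:p[0]+2].reshape(-1,3).mean(0))
# black caps
for box in [(246,222,266,241),(316,235,337,255)]:
    k=[(u,v) for v in range(box[1],box[3]) for u in range(box[0],box[2]) if Z[v,u]>.088 and Z[v,u]<.1]
    if k: print('cap',len(k),ray(c,k,.095).mean(0), np.mean(k,0))
k=[(u,v) for v in range(222,254) for u in range(276,307) if Z[v,u]>.103]; print('nut top',len(k),ray(c,k,.11).mean(0),np.mean(k,0))
A=cv2.resize(c['bgr'][225:325,365:445],None,fx=5,fy=5,interpolation=cv2.INTER_CUBIC)
B=cv2.resize(c['bgr'][205:275,220:355],None,fx=5,fy=5,interpolation=cv2.INTER_CUBIC)[:, :]
cv2.imwrite('pics/c1.png',A)
E
```

```text
blue n 236 [ 0.39344519 -0.28539768  0.014     ]
grip height 0.015563832774886417
axis deg -8.378969174132711 len 0.10234478127639883
grey n 289 mean [ 0.48937264 -0.29918927]
grey along 0.04828095813713771 0.1415667568743359 lat -0.036318352074887525 0.03670876380273927 lat tips [(np.float64(-0.03261867515699549), np.float64(0.03207236008449138)), (np.float64(-0.036318352074887525), np.float64(0.03531533083349758)), (np.float64(-0.035878411864890374), np.float64(0.03670876380273927))]
orange 102 [291.57843137 236.56862745]
(291, 237) [0.55462063 0.07190249 0.1215803 ]
(257, 231) [0.57726807 0.17943227 0.09399041]
(326, 244) [ 0.54060092 -0.03503567  0.09550775]
cap 159 [0.57965039 0.18479864 0.095     ] [255.27044025 230.14465409]
cap 130 [ 0.54299957 -0.03647954  0.095     ] [326.48461538 243.28461538]
nut top 144 [0.56135453 0.0727832  0.11      ] [290.97222222 235.65277778]
```

View pics/c1.png

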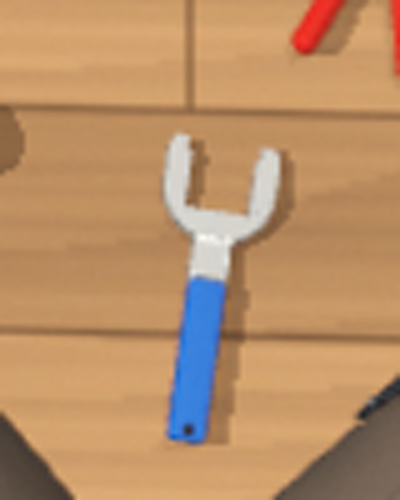

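The crop confirms it: blue grip from (205,280) to (185,440), steel jaws at about (180,140) and (268,155). The sizes measured also match (102 mm grip, 72 mm wide head). The manifold yaw is about -9.4° and the nut is at about (0.561, 0.074). I'm going above the nut now.

>>> move_arm([
  [1,0.021,0.0526,0.002,0,0,3.9],
  [1,0.021,0.0526,0.002,0,0,3.9],
  [1,0.021,0.0526,0.002,0,0,3.9],
  [1,0.021,0.0526,0.002,0,0,3.9],
  [1,0.021,0.0526,0.002,0,0,3.9],
  [1,0.021,0.0526,0.002,0,0,3.9],
  [1,0.021,0.0526,0.002,0,0,3.9],
  [1,0.021,0.0526,0.002,0,0,3.9],
  [1,0.021,0.0526,0.002,0,0,3.9],
  [1,0.021,0.0526,0.002,0,0,3.9],
  [1,0.021,0.0526,0.002,0,0,3.9],
  [1,0.021,0.0526,0.002,0,0,3.9],
  [1,0.021,0.0526,0.002,0,0,3.9],
  [1,0,0,0,0,0,0],
  [1,0,0,0,0,0,0],
])

```text
time_s: 2.02
tcp_pos: [0.5599, 0.0731, 0.252]
eef_rot: [179.9, -0.0, -104.1]
contact_force: [0.4, 0.2, -0.4]
gripper_width: 0.0871
gripper_force: 0.0
```

```bash
python3 - <<'E'
from h import *
s=telemetry.get_state(); print(s['time_s'],s['tcp_pos'],s['eef_rot'],s['joints'])
c=cap('wrist'); np.savez('w1.npz',**{k:c[k] for k in('img','depth','intrinsics','D','R','t')}); cv2.imwrite('pics/w1.png',c['bgr']);R=np.array(c['R']);print(-R.T@np.array(c['t']), R[2])
print(proj(c,[.561,.074,.11]))
E
```

```text
2.025 [0.55992807 0.0730961  0.25203723] [ 1.79941904e+02 -4.05186054e-02 -1.04083999e+02] [ 2.72882368e+01  9.31370208e+00 -1.11873944e+01 -8.52841213e-03
 -6.95692814e+01 -4.13692741e+01]
[0.5423174  0.0027836  0.40973007] [ 0.06537176  0.26106929 -0.96310402]
[[318.91925718 223.78026794]]
```

View pics/w1.png

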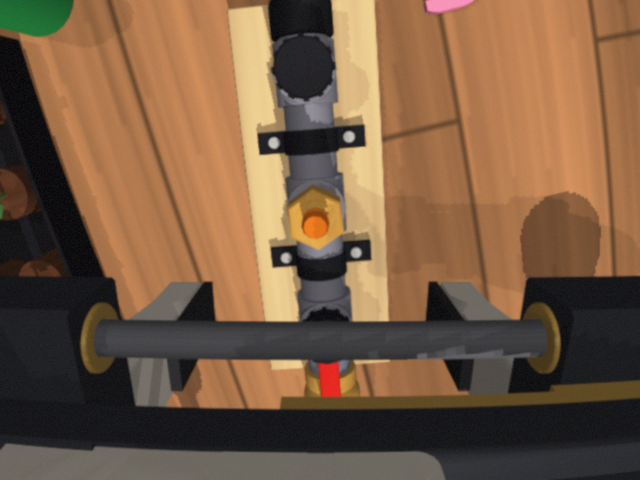

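The wrist view shows the brass hexagon centred at about (316,218) with a corner pointing up the image, the orange spigot at (315,226), and the caps at (303,67) and (325,320). Next I measure the hexagon's angle.

```bash
cat >> h.py <<'E'
def hexfit(c,guess=(.561,.074),name=None):
    "nut top face: depth mask near z=.11, rays on that plane, 6th-harmonic angle"
    P=pts(c); d=np.hypot(P[...,0]-guess[0],P[...,1]-guess[1])
    m=((np.abs(P[...,2]-.11)<.004)&(d<.032)).astype(np.uint8)
    u=proj(c,[guess[0],guess[1],.11])[0]
    cs=cv2.findContours(m,cv2.RETR_EXTERNAL,cv2.CHAIN_APPROX_NONE)[0]
    k=max(cs,key=cv2.contourArea); H=cv2.convexHull(k)
    X=ray(c,H.reshape(-1,2),.11)[:,:2].astype(np.float32)
    # dense boundary
    D=np.vstack([np.linspace(X[i],X[(i+1)%len(X)],40,endpoint=False) for i in range(len(X))])
    M=cv2.moments((X*1e4).astype(np.float32)); ce=np.array([M['m10'],M['m01']])/M['m00']/1e4
    L=np.linalg.norm(np.roll(X,-1,0)-X,axis=1); e=np.roll(X,-1,0)-X
    th=np.arctan2(e[:,1],e[:,0])-np.pi/2
    a=np.degrees(np.angle((L*L*np.exp(6j*th)).sum()))/6
    th2=np.radians(a); w=[np.ptp(X@np.array([np.cos(th2+q),np.sin(th2+q)])) for q in np.radians([0,60,120])]
    print('hex px',cv2.contourArea(k),'centre',ce,'flat yaw mod60',a%60,'widths',np.round(w,4))
    return ce,a
E
python3 - <<'E'
from h import *
c=dict(np.load('w1.npz')); P=pts(c)
hexfit(c)
m=(np.abs(P[...,2]-.095)<.004); 
for g in((.58,.185),(.543,-.036)):
    q=m&(np.hypot(P[...,0]-g[0],P[...,1]-g[1])<.04); v,u=np.nonzero(q)
    X=ray(c,np.c_[u,v],.095)[:,:2].astype(np.float32); 
    print(len(X), cv2.minEnclosingCircle(X) if len(X) else'')
# board edge lines angle via light wood mask
hsv=cv2.cvtColor(c['img'][:,:,::-1].copy(),cv2.COLOR_BGR2HSV)
B=(np.abs(P[...,2]-.015)<.004).astype(np.uint8); B[270:]=0
k=max(cv2.findContours(B,cv2.RETR_EXTERNAL,cv2.CHAIN_APPROX_NONE)[0],key=cv2.contourArea).reshape(-1,2)
X=ray(c,k,.015)[:,:2]
l=k[(k[:,0]<262)&(k[:,1]>15)&(k[:,1]<265)];rr=k[(k[:,0]>370)&(k[:,1]>5)&(k[:,1]<265)]
for e in(l,rr):
    x=ray(c,e,.015)[:,:2].astype(np.float32); f=cv2.fitLine(x,cv2.DIST_HUBER,0,.01,.01).ravel(); print('edge yaw',np.degrees(np.arctan2(f[1],f[0]))-90,len(x),f[2:])
E
```

```text
hex px 2391.5 centre [0.56278479 0.07076898] flat yaw mod60 51.642372 widths [0.0397 0.0399 0.0399]
557 ((0.5832561254501343, 0.18817481398582458), 0.035197075456380844)
3007 ((0.5450493693351746, -0.03691846877336502), 0.023266710340976715)Traceback (most recent call last):
  File "<stdin>", line 16, in <module>
  File "h.py", line 14, in ray
    n=cv2.undistortPoints(uv,c['intrinsics'],np.array(c['D'])).reshape(-1,2)
      ~~~~~~~~~~~~~~~~~~~^^^^^^^^^^^^^^^^^^^^^^^^^^^^^^^^^^^^^
cv2.error: OpenCV(4.12.0) /io/opencv/modules/calib3d/src/undistort.dispatch.cpp:347: error: (-215:Assertion failed) CV_IS_MAT(_src) && CV_IS_MAT(_dst) && (_src->rows == 1 || _src->cols == 1) && (_dst->rows == 1 || _dst->cols == 1) && _src->cols + _src->rows - 1 == _dst->rows + _dst->cols - 1 && (CV_MAT_TYPE(_src->type) == CV_32FC2 || CV_MAT_TYPE(_src->type) == CV_64FC2) && (CV_MAT_TYPE(_dst->type) == CV_32FC2 || CV_MAT_TYPE(_dst->type) == CV_64FC2) in function 'cvUndistortPointsInternal'
```

>>> move_arm([
  [1,0.003,-0.0023,-0.04,0,0,5.7],
  [1,0,0,-0.05,0,0,0],
  [1,0,0,-0.05,0,0,0],
  [1,0,0,-0.028,0,0,0],
  [0.1,0,0,0,0,0,0],
  [-0.3,0,0,0,0,0,0],
  [-0.3,0,0,0,0,0,0],
  [-0.3,0,0,0,0,0,0],
  [-0.3,0,0,0,0,0,0],
], force=25)

```text
time_s: 3.2
tcp_pos: [0.5636, 0.0709, 0.0852]
eef_rot: [-179.9, 0.0, -98.4]
contact_force: [-0.3, -0.5, 0.6]
gripper_width: 0.0428
gripper_force: 0.0
```

```bash
python3 - <<'E'
from h import *
s=telemetry.get_state(); print(s['moment'],s['contact_force'],s['eef_rot'],s['tcp_pos'])
E
```

```text
[0.01770448 0.11137765 0.05698282] [-0.25747763 -0.53099233  0.5980889 ] [-1.79948601e+02  3.56726446e-02 -9.83988648e+01] [0.56360225 0.07089448 0.08520597]
```

>>> move_arm([
  [-0.3,0,0,0,0,0,0],
  [-0.3,0,0,0,0,0,0],
  [-0.3,0,0,0,0,0,-3],
  [-0.3,0,0,0,0,0,-7],
  [-0.3,0,0,0,0,0,-10],
  [-0.3,0,0,0,0,0,-10],
  [-0.3,0,0,0,0,0,-10],
  [-0.3,0,0,0,0,0,-8],
  [-0.3,0,0,0,0,0,-4],
  [-0.3,0,0,0,0,0,0],
  [-0.3,0,0,0,0,0,0],
])

```text
time_s: 4.58
tcp_pos: [0.5632, 0.0709, 0.085]
eef_rot: [180.0, 0.0, -150.4]
contact_force: [-3.6, 0.7, 7.2]
gripper_width: 0.0395
gripper_force: 25.0
```

```bash
python3 - <<'E'
from h import *
s=telemetry.get_state(); print(s['moment'],s['contact_force'],s['eef_rot'],s['tcp_pos'],s['gripper_force'])
c=cap('wrist'); np.savez('w2.npz',**{k:c[k] for k in('img','depth','intrinsics','D','R','t')}); hexfit(c,(.5628,.0708))
E
```

```text
[ 0.56755936  1.30344624 -0.3181793 ] [-3.6405497   0.71418198  7.22974158] [ 1.79986984e+02  1.55787737e-03 -1.50425590e+02] [0.56315294 0.07091928 0.08502355] 24.99595195055008
hex px 4189.0 centre [0.5524558  0.06482848] flat yaw mod60 29.702665 widths [0.0191 0.0427 0.0427]
```

>>> move_arm([
  [-0.3,0,0,0,0,0,-3],
  [-0.3,0,0,0,0,0,-3],
  [-0.3,0,0,0,0,0,0],
])

```text
time_s: 5.0
tcp_pos: [0.5632, 0.0709, 0.085]
eef_rot: [180.0, -0.0, -156.4]
contact_force: [-2.7, 1.7, 6.9]
gripper_width: 0.04
gripper_force: 25.0
```

```bash
python3 - <<'E'
from h import *
s=telemetry.get_state(); print(s['moment'],s['contact_force'],s['eef_rot'],s['tcp_pos'],s['gripper_force'],s['joint_torque'])
E
```

```text
[ 0.42900976  1.26658089 -0.04004536] [-2.68884199  1.73171252  6.9111953 ] [ 1.79999063e+02 -7.15107768e-03 -1.56405222e+02] [0.56315685 0.07093588 0.08504095] 24.991301000118256 [ -0.87978087 -45.88140249  22.84491956   5.7749109    0.87214189
  -0.24440434]
```

>>> move_arm([
  [-0.3,0,0,0,0,0,-1.5],
  [-0.3,0,0,0,0,0,-1.5],
])

```text
time_s: 5.25
tcp_pos: [0.5631, 0.0709, 0.085]
eef_rot: [-180.0, -0.0, -159.4]
contact_force: [-3.5, 2.0, 6.0]
gripper_width: 0.0399
gripper_force: 25.1
```

```bash
python3 - <<'E'
from h import *
s=telemetry.get_state(); print(s['moment'],s['contact_force'],s['eef_rot'],s['tcp_pos'],s['gripper_force'],s['joint_torque'])
E
```

```text
[0.56426273 1.38747944 0.5215678 ] [-3.51624358  2.00746807  5.95183264] [-1.79993255e+02 -1.50360175e-02 -1.59378912e+02] [0.56313626 0.07091224 0.0849912 ] 25.054374039173126 [ -1.57936335 -46.01625323  22.97474205   5.48621401   0.89880774
  -0.15623672]
```

>>> move_arm([
  [-0.3,0,0,0,0,0,-1.5],
  [-0.3,0,0,0,0,0,0],
])

```text
time_s: 5.5
tcp_pos: [0.5632, 0.071, 0.085]
eef_rot: [-180.0, -0.0, -160.8]
contact_force: [-3.8, 1.6, 5.9]
gripper_width: 0.0398
gripper_force: 25.1
```

```bash
python3 - <<'E'
from h import *
s=telemetry.get_state(); print(s['moment'],s['contact_force'],s['eef_rot'],s['gripper_force'])
E
```

```text
[0.48945379 1.32922801 0.76483212] [-3.76745336  1.57305051  5.92454719] [-1.79985985e+02 -7.28866788e-03 -1.60813571e+02] 25.144834220409393
```

>>> move_arm([
  [-0.3,0,0,0,0,0,-1.5],
  [-0.3,0,0,0,0,0,0],
])

```text
time_s: 5.75
tcp_pos: [0.5636, 0.0711, 0.0851]
eef_rot: [-180.0, 0.0, -162.3]
contact_force: [-2.7, 2.3, 6.0]
gripper_width: 0.0403
gripper_force: 25.5
```

```bash
python3 - <<'E'
from h import *
s=telemetry.get_state(); print(s['moment'],s['contact_force'],s['eef_rot'],s['gripper_force'],s['gripper_width'])
E
```

```text
[0.74451583 1.0566597  0.89487881] [-2.6663837   2.34352555  6.00420162] [-1.79988115e+02  3.79886024e-02 -1.62322669e+02] 25.542375147342682 0.04033264291133152
```

>>> move_arm([
  [0.6,0,0,0,0,0,0],
  [0.6,0,0,0,0,0,0],
  [0.6,0,0,0,0,0,0],
  [0.6,0,0,0.04,0,0,0],
  [0.6,0,0,0.06,0,0,0],
  [0.6,0,0,0.06,0,0,0],
  [0.6,0,0,0,0,0,0],
])

```text
time_s: 6.62
tcp_pos: [0.566, 0.0714, 0.2502]
eef_rot: [180.0, 0.6, -162.4]
contact_force: [0.1, 0.2, -1.2]
gripper_width: 0.0697
gripper_force: 0.0
```

```bash
python3 - <<'E'
from h import *
s=telemetry.get_state(); print(s['moment'],s['contact_force'],s['eef_rot'],s['tcp_pos'])
c=cap('wrist'); np.savez('w3.npz',**{k:c[k] for k in('img','depth','intrinsics','D','R','t')}); hexfit(c,(.5628,.0708))
P=pts(c);print(P[...,:].reshape(-1,3).shape)
for g in((.581,.1785),(.545,-.0369)):
    q=(np.abs(P[...,2]-.095)<.004)&(np.hypot(P[...,0]-g[0],P[...,1]-g[1])<.028); v,u=np.nonzero(q)
    if len(u)>50: print(len(u),cv2.minEnclosingCircle(ray(c,np.c_[u,v],.095)[:,:2].astype(np.float32)))
cv2.imwrite('pics/w3.png',c['bgr'])
E
```

```text
[ 0.05603212 -0.00625428 -0.02889279] [ 0.09510102  0.19691587 -1.22470946] [ 179.99289744    0.55213962 -162.38839834] [0.56597868 0.07135689 0.2501861 ]
hex px 2432.5 centre [0.5627153  0.07117451] flat yaw mod60 49.39939 widths [0.04   0.0401 0.0395]
(307200, 3)
1804 ((0.5806814432144165, 0.18001927435398102), 0.025350812822580338)
2647 ((0.5443373918533325, -0.03592684864997864), 0.023333344608545303)
```

The hexagon now sits at 49.4° mod 60, against an expected -9.5° or 50.5°. The moment also climbed to 0.9 N m, so the nut is finger-tight. Next is the spanner.

>>> move_arm([
  [0.3,-0.0207,-0.0516,0,0,0,-3.7],
  [0.3,-0.0207,-0.0516,0,0,0,-3.7],
  [0.3,-0.0207,-0.0516,0,0,0,-3.7],
  [0.3,-0.0207,-0.0516,0,0,0,-3.7],
  [0.3,-0.0207,-0.0516,0,0,0,-3.7],
  [0.3,-0.0207,-0.0516,-0.04,0,0,-3.7],
  [0.3,-0.0208,-0.0516,-0.06,0,0,-3.8],
  [0.3,0,0,0,0,0,0],
  [0.3,0,0,0,0,0,0],
])

```text
time_s: 7.8
tcp_pos: [0.4247, -0.2739, 0.1616]
eef_rot: [-180.0, -0.1, 171.6]
contact_force: [-0.3, 0.4, 0.8]
gripper_width: 0.057
gripper_force: 0.0
```

```bash
python3 - <<'E'
from h import *
s=telemetry.get_state(); print(s['eef_rot'],s['tcp_pos'],s['joints'])
c=cap('wrist'); cv2.imwrite('pics/w4.png',c['bgr']); hsv=cv2.cvtColor(c['bgr'],cv2.COLOR_BGR2HSV)
m=cv2.inRange(hsv,(105,120,50),(125,255,255)); k=max(cv2.findContours(m,cv2.RETR_EXTERNAL,cv2.CHAIN_APPROX_NONE)[0],key=cv2.contourArea)
X=ray(c,k.reshape(-1,2),.016)[:,:2].astype(np.float32); (ce,(w,h),a)=cv2.minAreaRect(X); print('blue',len(k),ce,w,h,a)
P=pts(c); M=((P[...,2]>.005)&(P[...,2]<.02)&(np.hypot(P[...,0]-.515,P[...,1]+.303)<.06)&(hsv[...,1]<80)).astype(np.uint8)
k=max(cv2.findContours(M,cv2.RETR_EXTERNAL,cv2.CHAIN_APPROX_NONE)[0],key=cv2.contourArea).reshape(-1,2)
G=ray(c,k,.01)[:,:2]; print('grey',len(k))
for y in(-8.4,): 
    a=np.array([np.cos(np.radians(y)),np.sin(np.radians(y))]);n=np.array([-a[1],a[0]])
    s=G@a;l=G@n; print('tip along',s.max(),'lat range',l.min(),l.max(),'mid',(l.min()+l.max())/2,'blue lat',np.array(ce)@n,'blue along',(X@a).min(),(X@a).max())
    mid=(l.min()+l.max())/2; print('origin',a*(s.max()-.02)+n*mid)
E
```

```text
[-1.79993789e+02 -9.48777678e-02  1.71576860e+02] [ 0.42474273 -0.2739079   0.16159893] [-1.05066620e+01  7.75635551e+00 -2.56563665e+01  1.15553422e-02
 -5.66818678e+01 -8.79228276e+01]
blue 326 (0.3952939808368683, -0.2879336178302765) 0.023061348125338554 0.10209459811449051 81.9502944946289
grey 294
tip along 0.5442663959679706 lat range -0.2620720553468777 -0.1918847556367155 mid -0.2269784054917966 blue lat -0.2270990199562895 blue along 0.3821185709232589 0.48411791640199886
origin [ 0.48548455 -0.30112988]
```

View pics/w4.png

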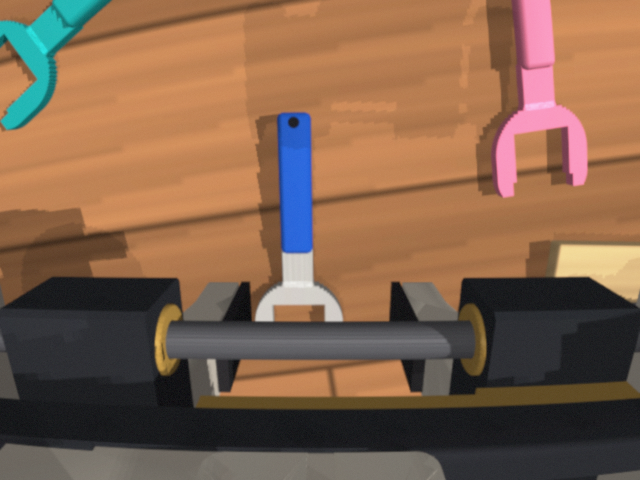

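The wrist view shows the blue grip from (294,115) to (296,250), with the turquoise spanner at (30,70) and the pink at (540,120). I refine by 18 mm in -y and descend.

>>> move_arm([
  [0.3,-0.003,-0.018,-0.03,0,0,0.2],
  [0.3,0,0,-0.05,0,0,0],
  [0.3,0,0,-0.045,0,0,0],
  [0.3,0,0,-0.02,0,0,0],
  [0.3,0,0,-0.008,0,0,0],
  [0.3,0,0,0,0,0,0],
])

```text
time_s: 8.6
tcp_pos: [0.423, -0.2914, 0.0098]
eef_rot: [-180.0, 0.0, 171.9]
contact_force: [-0.8, -0.1, 1.1]
gripper_width: 0.0567
gripper_force: 0.0
```

>>> move_arm([
  [0.3,0,0,-0.007,0,0,0],
  [-1,0,0,0,0,0,0],
  [-1,0,0,0,0,0,0],
  [-1,0,0,0,0,0,0],
  [-1,0,0,0,0,0,0],
  [-1,0,0,0,0,0,0],
  [-1,0,0,0,0,0,0],
  [-1,0,0,0,0,0,0],
  [-1,0,0,0,0,0,0],
], force=60)

```text
time_s: 9.72
tcp_pos: [0.4221, -0.2918, 0.0024]
eef_rot: [-180.0, 0.0, 171.8]
contact_force: [-0.5, -0.0, 5.1]
gripper_width: 0.0235
gripper_force: 60.0
```

>>> move_arm([
  [-1,0,0,0.02,0,0,0],
  [-1,0,0,0.04,0,0,0],
  [-1,0,0,0.05,0,0,0],
  [-1,0,0.02,0.03,0,0,2],
  [-1,0.0005,0.033,0,0,0,3],
  [-1,0.0005,0.04,0,0,0,3.5],
  [-1,0.0005,0.04,0,0,0,3.5],
  [-1,0.0005,0.04,0,0,0,3.5],
  [-1,0.0005,0.04,0,0,0,3.5],
  [-1,0.0005,0.04,0,0,0,3.5],
  [-1,0.0005,0.04,0,0,0,3.5],
  [-1,0.0008,0.02,0,0,0,2.2],
  [-1,0,0,0,0,0,0],
  [-1,0,0,0,0,0,0],
])

```text
time_s: 11.48
tcp_pos: [0.4258, 0.0208, 0.1417]
eef_rot: [180.0, -0.1, -160.0]
contact_force: [-0.3, -0.0, -3.4]
gripper_width: 0.0236
gripper_force: 60.0
```

```bash
python3 - <<'E'
from h import *
s=telemetry.get_state(); print(s['eef_rot'],s['tcp_pos'],s['joints'],s['moment'])
c=cap('wrist'); cv2.imwrite('pics/w5.png',c['bgr'])
t=cap('top'); cv2.imwrite('pics/t5.png',cv2.resize(t['bgr'][180:380,200:440],None,fx=2.5,fy=2.5,interpolation=cv2.INTER_CUBIC))
sd=cap('side'); cv2.imwrite('pics/s5.png',cv2.resize(sd['bgr'][150:330,180:420],None,fx=2.5,fy=2.5,interpolation=cv2.INTER_CUBIC))
a=cv2.imread('pics/w5.png');b=cv2.imread('pics/t5.png');d=cv2.imread('pics/s5.png')
W=np.zeros((600,800,3),np.uint8); W[:300,:400]=cv2.resize(a,(400,300)); W[:333,400:]=cv2.resize(b,(400,333)); W[300:,:400]=cv2.resize(d,(400,300)); cv2.imwrite('pics/m5.png',W)
E
```

```text
[ 1.79996140e+02 -7.72929351e-02 -1.60034034e+02] [0.42576766 0.02081447 0.14171302] [ 2.95222954e+01  1.15699777e+00 -3.60702969e+01 -2.08746841e-02
 -5.28482867e+01 -9.95437144e+01] [-0.0328187  0.0769551 -0.0444306]
```

View pics/m5.png

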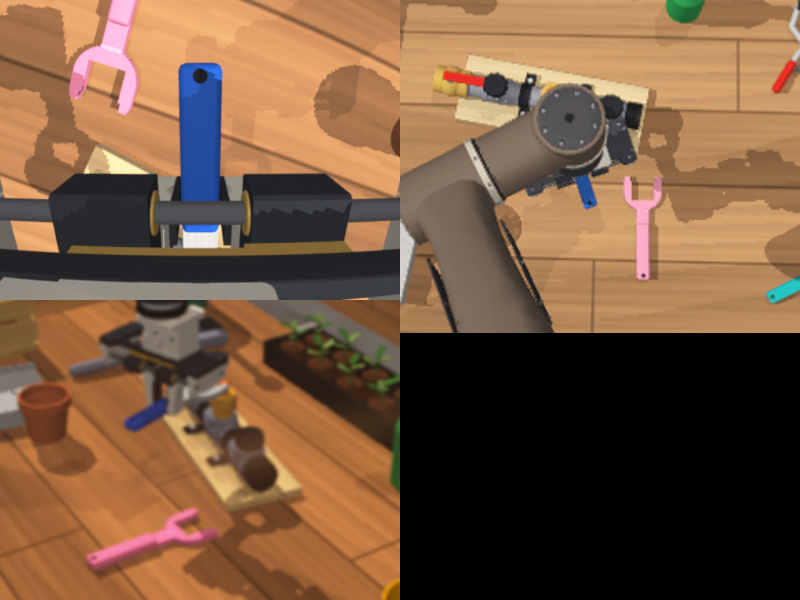

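The montage shows the spanner held level behind the nut. In the wrist view (top left) the grip spans (200,65) to (200,235). In the top view the arm hides the head, so I check pitch, yaw and offset from the wrist depth on the blue grip.

```bash
cat >> h.py <<'E'
def grip(c,s):
    "held spanner from blue grip top face: pitch, yaw, origin estimate"
    hsv=cv2.cvtColor(c['bgr'],cv2.COLOR_BGR2HSV); P=pts(c)
    m=cv2.inRange(hsv,(105,120,50),(125,255,255)); m=cv2.erode(m,np.ones((5,5)))
    X=P[m>0]; X=X[np.abs(X[:,2]-np.median(X[:,2]))<.012]
    nrm=np.linalg.svd(X-X.mean(0),full_matrices=False)[2][2]; nrm*=np.sign(nrm[2])
    z=np.median(X[:,2]); m0=cv2.inRange(hsv,(105,120,50),(125,255,255))
    k=max(cv2.findContours(m0,cv2.RETR_EXTERNAL,cv2.CHAIN_APPROX_NONE)[0],key=cv2.contourArea).reshape(-1,2)
    B=ray(c,k,z)[:,:2].astype(np.float32); (ce,wh,ang)=cv2.minAreaRect(B)
    y0=s['eef_rot'][2]+180; y=min((ang+90*i for i in range(-4,5)),key=lambda q:abs((q-y0+180)%360-180))
    a=np.array([np.cos(np.radians(y)),np.sin(np.radians(y))]);n=np.array([-a[1],a[0]])
    rear=(B@a).min(); lat=np.median(B@n); lat=((B@n).min()+(B@n).max())/2
    O=a*(rear+.175)+n*lat; t=s['tcp_pos']
    print('top z',z,'pitch up of head deg',np.degrees(np.arctan2(-nrm[:2]@a,nrm[2])),'roll',np.degrees(nrm[:2]@n),'yaw',y,'wh',wh,'origin',O,'grasp along',(t[:2]-O)@a,'lat',(t[:2]-O)@n)
    return O,y
E
python3 - <<'E'
from h import *
s=telemetry.get_state(); c=cap('wrist'); O,y=grip(c,s)
E
```

```text
top z 0.15524302176842214 pitch up of head deg -0.2764954952687298 roll -0.1268348176051435 yaw -340.116491317749 wh (0.08004899322986603, 0.023810679093003273) origin [0.51646139 0.05310398] grasp along -0.09604859789339194 lat 6.433272969854839e-05
```

>>> move_arm([
  [-1,-0.0003,0.001,-0.025,0,0,0.1],
  [-1,0,0,-0.024,0,0,0],
  [-1,0.0094,0.0034,0,0,0,0],
  [-1,0.0094,0.0034,0,0,0,0],
  [-1,0.0047,0.0017,0,0,0,0],
  [-1,0.0047,0.0017,0,0,0,0],
  [-1,0.0047,0.0017,0,0,0,0],
  [-1,0,0,0,0,0,0],
])

```text
time_s: 12.68
tcp_pos: [0.4593, 0.0343, 0.0933]
eef_rot: [180.0, 0.0, -159.9]
contact_force: [-0.3, 0.1, -3.7]
gripper_width: 0.0236
gripper_force: 60.0
```

>>> move_arm([
  [-1,0.0047,0.0014,0,0,0,0],
  [-1,0.0045,0.0014,0,0,0,0],
  [-1,0.004,0.0012,0,0,0,0],
  [-1,0,0,0,0,0,0],
])

```text
time_s: 13.18
tcp_pos: [0.4725, 0.0382, 0.0932]
eef_rot: [-180.0, -0.0, -159.9]
contact_force: [-0.2, 0.2, -2.3]
gripper_width: 0.0237
gripper_force: 60.0
```

```bash
python3 - <<'E'
from h import *
s=telemetry.get_state(); print(s['moment'],s['contact_force'],s['tcp_pos']); c=cap('wrist'); grip(c,s)
sd=cap('side'); u=proj(sd,[.5628,.071,.1])[0].astype(int); print(u)
cv2.imwrite('pics/s6.png',cv2.resize(sd['bgr'][u[1]-50:u[1]+50,u[0]-65:u[0]+65],None,fx=5,fy=5,interpolation=cv2.INTER_CUBIC))
E
```

```text
[-0.03431046  0.14052199 -0.00286131] [-0.20552616  0.2409646  -2.32216155] [0.47248534 0.03823683 0.09315364]
top z 0.10636060946587199 pitch up of head deg -0.24590796654158756 roll -0.2057929616445642 yaw -339.9327621459961 wh (0.0800626203417778, 0.023814242333173752) origin [0.56273293 0.07114281] grasp along -0.0960594962698667 lat 5.771209367753244e-05
[313 208]
```

View pics/s6.png

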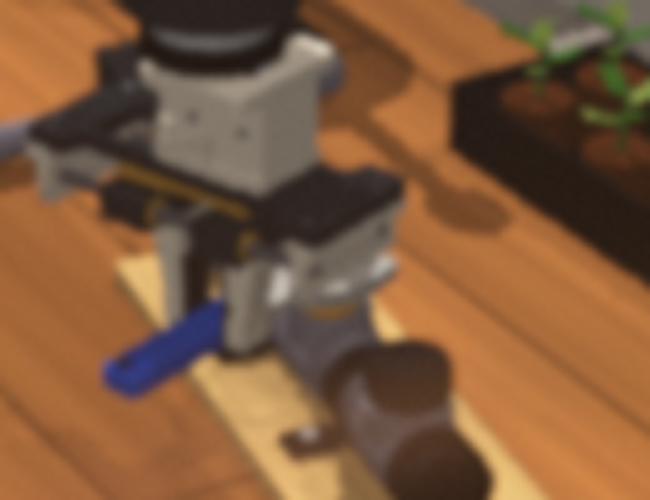

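The jaws sit round the nut at about (330,285) and nothing is pushing back. However, turning 60° clockwise from here would take joint 6 to about -177°, past its -173.66° limit. I'll back off, lay the spanner back in its place, regrasp it with the tool turned half a turn (joint 6 then goes from about +80° to 0°), and return.

>>> move_arm([
  [-1,-0.0094,-0.0034,0,0,0,0],
  [-1,-0.0094,-0.0034,0,0,0,0],
  [-1,-0.0094,-0.0034,0,0,0,0],
  [-1,-0.0094,-0.0034,0,0,0,0],
  [-1,-0.0094,-0.0034,0.01,0,0,0],
  [-1,0,0,0.04,0,0,0],
  [-1,-0.0004,-0.02,0,0,0,-2],
  [-1,-0.0004,-0.04,0,0,0,-3.5],
  [-1,-0.0004,-0.04,0,0,0,-3.5],
  [-1,-0.0004,-0.04,0,0,0,-3.5],
  [-1,-0.0004,-0.04,0,0,0,-3.5],
  [-1,-0.0004,-0.04,0,0,0,-3.5],
  [-1,-0.0004,-0.04,0,0,0,-3.5],
  [-1,-0.0004,-0.033,0,0,0,-3.2],
  [-1,-0.0004,-0.02,-0.02,0,0,-2],
  [-1,0,0,-0.05,0,0,0],
  [-1,0,0,-0.045,0,0,0],
  [-1,0,0,-0.015,0,0,0],
  [-1,0,0,0,0,0,0],
])

```text
time_s: 15.65
tcp_pos: [0.4216, -0.2919, 0.0134]
eef_rot: [-180.0, -0.1, 171.9]
contact_force: [-0.2, 0.0, -3.2]
gripper_width: 0.0235
gripper_force: 60.0
```

>>> move_arm([
  [-1,0,0,-0.006,0,0,0],
  [-1,0,0,-0.003,0,0,0],
  [-1,0,0,-0.0018,0,0,0],
  [-1,0,0,0,0,0,0],
  [-0.1,0,0,0,0,0,0],
  [-0.1,0,0,0,0,0,0],
  [-0.1,0,0,0.03,0,0,0],
  [-0.1,0,0,0.045,0,0,0],
])

```text
time_s: 16.65
tcp_pos: [0.4207, -0.2916, 0.0773]
eef_rot: [180.0, -0.2, 171.9]
contact_force: [1.1, 0.4, -0.7]
gripper_width: 0.0394
gripper_force: 0.0
```

>>> move_arm([
  [0,0,0,0,0,0,10],
  [0,0,0,0,0,0,10],
  [0,0,0,0,0,0,10],
  [0,0,0,0,0,0,10],
  [0,0,0,0,0,0,10],
  [0,0,0,0,0,0,10],
  [0,0,0,0,0,0,10],
  [0,0,0,0,0,0,10],
  [0,0,0,0,0,0,10],
  [0,0,0,0,0,0,10],
  [0,0,0,0,0,0,10],
  [0,0,0,0,0,0,10],
  [0,0,0,0,0,0,10],
  [0,0,0,0,0,0,10],
  [0,0,0,0,0,0,10],
  [0,0,0,0,0,0,10],
  [0,0,0,0,0,0,10],
  [0,0,0,0,0,0,10],
  [0,0,0,0,0,0,0],
  [0,0,0,0,0,0,0],
])

```text
time_s: 19.15
tcp_pos: [0.4216, -0.2919, 0.0775]
eef_rot: [180.0, -0.0, -8.3]
contact_force: [0.0, -0.3, -0.3]
gripper_width: 0.0437
gripper_force: 0.0
```

```bash
python3 - <<'E'
from h import *
s=telemetry.get_state(); print(s['eef_rot'],s['tcp_pos'],s['joints'])
c=cap('wrist'); hsv=cv2.cvtColor(c['bgr'],cv2.COLOR_BGR2HSV)
m=cv2.inRange(hsv,(105,120,50),(125,255,255)); k=max(cv2.findContours(m,cv2.RETR_EXTERNAL,cv2.CHAIN_APPROX_NONE)[0],key=cv2.contourArea)
X=ray(c,k.reshape(-1,2),.016)[:,:2].astype(np.float32); print('blue',len(k),cv2.minAreaRect(X))
P=pts(c); M=((P[...,2]>.005)&(P[...,2]<.02)&(np.hypot(P[...,0]-.516,P[...,1]+.305)<.06)&(hsv[...,1]<80)).astype(np.uint8)
k=max(cv2.findContours(M,cv2.RETR_EXTERNAL,cv2.CHAIN_APPROX_NONE)[0],key=cv2.contourArea).reshape(-1,2)
G=ray(c,k,.01)[:,:2];y=np.radians(-8.1);a=np.array([np.cos(y),np.sin(y)]);n=np.array([-a[1],a[0]]);A=G@a;l=G@n
print('origin',a*(A.max()-.02)+n*(l.min()+l.max())/2,'width',np.ptp(l),'tcp along',(s['tcp_pos'][:2]@a)-A.max()+.02)
E
```

```text
[ 1.79996963e+02 -1.05609481e-02 -8.32236237e+00] [ 0.42161031 -0.29189547  0.07752852] [-1.27301314e+01  1.41014530e+01 -3.07056496e+01  3.12420540e-03
 -4.51821344e+01  9.44055669e+01]
blue 294 ((0.41498854756355286, -0.2908135652542114), (0.02323651686310768, 0.06596840918064117), 81.66397094726562)
origin [ 0.51616491 -0.30529983] width 0.071755211251434 tcp along -0.0954999870552627
```

>>> move_arm([
  [0,0,0,-0.03,0,0,0],
  [0,0,0,-0.03,0,0,0],
  [0,0,0,-0.012,0,0,0],
  [0,0,0,-0.003,0,0,0],
  [-1,0,0,0,0,0,0],
  [-1,0,0,0,0,0,0],
  [-1,0,0,0,0,0,0],
  [-1,0,0,0,0,0,0],
  [-1,0,0,0,0,0,0],
  [-1,0,0,0,0,0,0],
], force=60)

```text
time_s: 20.45
tcp_pos: [0.4222, -0.292, 0.0032]
eef_rot: [180.0, -0.1, -8.1]
contact_force: [-0.5, 1.0, 5.8]
gripper_width: 0.0234
gripper_force: 60.0
```

>>> move_arm([
  [-1,0,0,0.02,0,0,0],
  [-1,0,0,0.04,0,0,0],
  [-1,0,0,0.05,0,0,0],
  [-1,0,0.02,0.03,0,0,2],
  [-1,0.0005,0.033,0,0,0,3],
  [-1,0.0005,0.04,0,0,0,3.5],
  [-1,0.0005,0.04,0,0,0,3.5],
  [-1,0.0005,0.04,0,0,0,3.5],
  [-1,0.0005,0.04,0,0,0,3.5],
  [-1,0.0005,0.04,0,0,0,3.5],
  [-1,0.0005,0.04,0,0,0,3.5],
  [-1,0.0008,0.02,0,0,0,2.3],
  [-1,0,0,0,0,0,0],
  [-1,0,0,0,0,0,0],
])

```text
time_s: 22.2
tcp_pos: [0.4253, 0.0207, 0.1422]
eef_rot: [-180.0, 0.1, 20.2]
contact_force: [-0.9, -0.8, -2.0]
gripper_width: 0.0231
gripper_force: 60.0
```

```bash
python3 - <<'E'
from h import *
s=telemetry.get_state(); print(s['eef_rot'],s['tcp_pos'],s['joints'],s['moment'])
c=cap('wrist'); np.savez('w7.npz',**{k:c[k] for k in('img','depth','intrinsics','D','R','t')}); cv2.imwrite('pics/w7.png',c['bgr'])
P=pts(c);z=s['tcp_pos'][2]
hsv=cv2.cvtColor(c['bgr'],cv2.COLOR_BGR2HSV)
M=((np.abs(P[...,2]-z-.008)<.008)&(hsv[...,1]<80)&(np.hypot(P[...,0]-.5165,P[...,1]-.054)<.05)).astype(np.uint8)
k=max(cv2.findContours(M,cv2.RETR_EXTERNAL,cv2.CHAIN_APPROX_NONE)[0],key=cv2.contourArea).reshape(-1,2); q=P[M>0]
A=np.c_[q[:,:2]-q[:,:2].mean(0),np.ones(len(q))]; f=np.linalg.lstsq(A,q[:,2],rcond=None)[0]; print('head plane',f)
G=ray(c,k,np.median(q[:,2]))[:,:2];y=np.radians(s['eef_rot'][2]);a=np.array([np.cos(y),np.sin(y)]);n=np.array([-a[1],a[0]]);A=G@a;l=G@n
print('origin',a*(A.max()-.02)+n*(l.min()+l.max())/2,'width',np.ptp(l),'tcp along',(s['tcp_pos'][:2]@a)-A.max()+.02, 'z',np.median(q[:,2]))
E
```

```text
[-1.79996578e+02  5.28322013e-02  2.01676776e+01] [0.42533628 0.02073288 0.14216108] [ 2.95482502e+01  1.06302031e+00 -3.61001067e+01 -1.50314667e-02
 -5.28884419e+01  8.06285008e+01] [-0.20193876  0.24954993 -0.01666712]
head plane [-0.01031498 -0.00377432  0.14761822]
origin [0.51237736 0.05276991] width 0.07181940227712869 tcp along -0.09274975497926409 z 0.14767963061570388
```

View pics/w7.png

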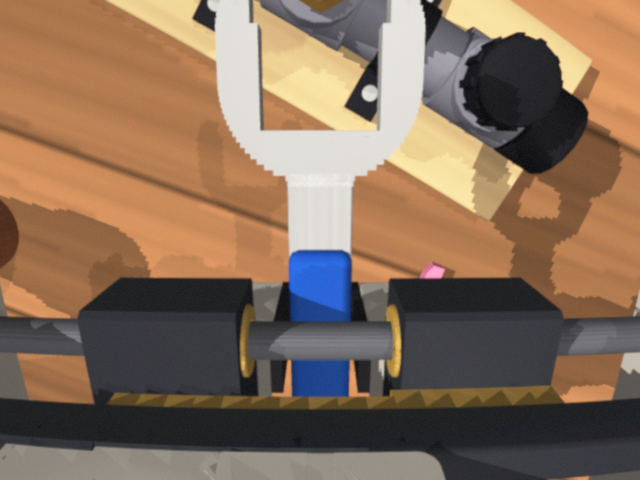

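The wrist view shows the level head, with jaws at (238,60) and (405,60), the throat at row 130, and the nut ahead at (320,5). I repeat the approach that worked before.

>>> move_arm([
  [-1,0,0,-0.025,0,0,0],
  [-1,0,0,-0.024,0,0,0],
  [-1,0.0094,0.0035,0,0,0,0],
  [-1,0.0094,0.0035,0,0,0,0],
  [-1,0.0094,0.0035,0,0,0,0],
  [-1,0.0047,0.0018,0,0,0,0],
  [-1,0.0047,0.0018,0,0,0,0],
  [-1,0.0047,0.0017,0,0,0,0],
  [-1,0.0047,0.0017,0,0,0,0],
  [-1,0,0,0,0,0,0],
])

```text
time_s: 23.5
tcp_pos: [0.4732, 0.0388, 0.0934]
eef_rot: [180.0, -0.0, 20.2]
contact_force: [-0.3, 0.8, -3.0]
gripper_width: 0.0233
gripper_force: 60.0
```

```bash
python3 - <<'E'
from h import *
s=telemetry.get_state(); print(s['moment'],s['contact_force'],s['tcp_pos'],s['eef_rot'],s['joints'])
c=cap('wrist'); np.savez('w8.npz',**{k:c[k] for k in('img','depth','intrinsics','D','R','t')}); cv2.imwrite('pics/w8.png',c['bgr'])
print(proj(c,[.5627,.071,.11]))
N=np.array([.5627,.0710]);p=s['tcp_pos'][:2]
for k in range(0,13):
    y=np.radians(20.2-67*k/12);q=N-.096*np.array([np.cos(y),np.sin(y)]);print(k,round(np.degrees(y),1),np.round(q-p,4));p=q
E
```

```text
[-0.15668417  0.25234426 -0.02731284] [-0.31395112  0.76454125 -3.01244295] [0.47319012 0.03878903 0.09340564] [ 1.79997412e+02 -4.47080002e-03  2.02041753e+01] [ 2.85162008e+01  9.51722064e+00 -3.42495819e+01  4.44112886e-03
 -4.62291478e+01  8.16849022e+01]
[[322.12404798  47.608555  ]]
0 20.2 [-0.0006 -0.0009]
1 14.6 [-0.0028  0.0089]
2 9.0 [-0.0019  0.0092]
3 3.4 [-0.001   0.0093]
4 -2.1 [-0.0001  0.0094]
5 -7.7 [0.0008 0.0093]
6 -13.3 [0.0017 0.0092]
7 -18.9 [0.0026 0.009 ]
8 -24.5 [0.0035 0.0087]
9 -30.0 [0.0043 0.0083]
10 -35.6 [0.0051 0.0079]
11 -41.2 [0.0058 0.0073]
12 -46.8 [0.0065 0.0067]
```

>>> move_arm([
  [-1,-0.0034,0.008,0,0,0,-5.58],
  [-1,-0.0019,0.0092,0,0,0,-5.58],
  [-1,-0.001,0.0093,0,0,0,-5.58],
  [-1,0,0,0,0,0,0],
])

```text
time_s: 24.05
tcp_pos: [0.4669, 0.0649, 0.0937]
eef_rot: [179.9, -0.0, 3.5]
contact_force: [4.1, -5.9, -3.6]
gripper_width: 0.0236
gripper_force: 60.0
```

```bash
python3 - <<'E'
from h import *
s=telemetry.get_state(); print(s['moment'],s['contact_force'],s['tcp_pos'],s['eef_rot'])
hexfit(dict(np.load('w8.npz')),(.5627,.071))
c=cap('wrist'); hexfit(c,(.5627,.071))
E
```

```text
[-1.894175   -1.16804944  0.17389425] [ 4.13050205 -5.9473637  -3.57645284] [0.46693157 0.06485943 0.09365652] [ 1.79933506e+02 -4.03676035e-02  3.47004847e+00]
hex px 12429.0 centre [0.56104988 0.07026789] flat yaw mod60 49.607758 widths [0.0396 0.0394 0.0396]
hex px 7999.5 centre [0.56050203 0.07089904] flat yaw mod60 55.726524 widths [0.037  0.0416 0.0417]
```

```bash
cat >> h.py <<'E'
def nutrect(c,N=(.5618,.071),res=4000,name=None):
    "metric top-down remap of the plane z=.11 around the nut (plane homography through the calibration)"
    S=256; g=(np.arange(S)-S/2)/res
    X=np.stack(np.meshgrid(N[0]+g,N[1]+g,indexing='ij'),-1).reshape(-1,2)
    uv=proj(c,np.c_[X,np.full(len(X),.11)]).reshape(S,S,2).astype(np.float32)
    im=cv2.remap(c['bgr'],uv[...,0],uv[...,1],cv2.INTER_LINEAR)
    return im
E
python3 - <<'E'
from h import *
c0=dict(np.load('w8.npz'));c0['bgr']=c0['img'][:,:,::-1].copy()
c=cap('wrist'); np.savez('w9.npz',**{k:c[k] for k in('img','depth','intrinsics','D','R','t')})
ims=[]
for q in(c0,c):
    P=pts(q); d=np.hypot(P[...,0]-.561,P[...,1]-.0707)
    m=(np.abs(P[...,2]-.11)<.004)&(d<.03); v,u=np.nonzero(m); print(m.sum(),u.min(),u.max(),v.min(),v.max(),np.median(P[m][:,2]),(q['depth'][max(v.min()-5,0):v.max()+5,u.min():u.max()]==0).sum())
    hsv=cv2.cvtColor(q['bgr'],cv2.COLOR_BGR2HSV); print(np.median(hsv[m],0))
    ims.append(cv2.resize(q['bgr'][0:200,200:440],(400,333)))
    ims[-1]=np.vstack([ims[-1],cv2.resize(nutrect(q),(260,260)).repeat(1,0) if 0 else np.hstack([cv2.resize(nutrect(q),(260,260)),np.zeros((260,140,3),np.uint8)])])
cv2.imwrite('pics/w9.png',np.hstack(ims))
E
```

```text
8598 260 385 0 120 0.10984236825648203 68
[ 20. 160. 241.]
8250 251 386 0 116 0.1098267013573788 65
[ 20. 160. 242.]
```

View pics/w9.png

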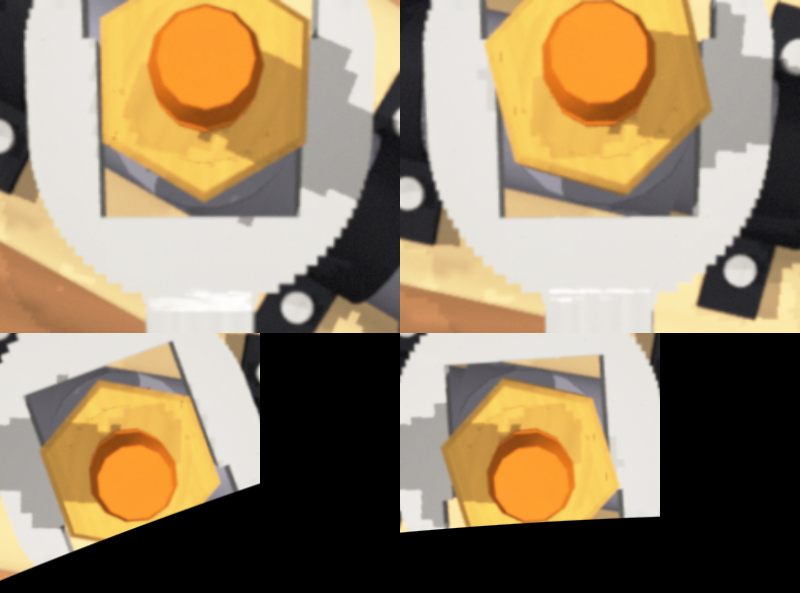

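The two crops show the nut well inside the jaws. In the left crop, before turning, the flats are parallel to the jaws. In the right crop the spanner has swung about 17° and the nut's corners bear on the jaws at (487,40) and (710,110). The hexagon is cut off at image row 0, which spoiled the fit, so I leave those border edges out.

```bash
cat >> h.py <<'E'
def nutang(c,N=(.5615,.0708)):
    P=pts(c); d=np.hypot(P[...,0]-N[0],P[...,1]-N[1])
    m=((P[...,2]>.107)&(d<.03)).astype(np.uint8); m=cv2.morphologyEx(m,cv2.MORPH_OPEN,np.ones((5,5)))
    k=max(cv2.findContours(m,cv2.RETR_EXTERNAL,cv2.CHAIN_APPROX_NONE)[0],key=cv2.contourArea)
    H=cv2.approxPolyDP(cv2.convexHull(k),4,True).reshape(-1,2); X=ray(c,H,.11)[:,:2]; out=[]
    for i in range(len(H)):
        j=(i+1)%len(H)
        if (H[i,1]<3 and H[j,1]<3): continue
        e=X[j]-X[i];L=np.linalg.norm(e)
        if L>.012: out.append((round(float(np.degrees(np.arctan2(e[1],e[0])))%60-30,1),round(L*1e3,1),H[i].tolist(),H[j].tolist()))
    z=sum(o[1]**2*np.exp(6j*np.radians(o[0])) for o in out); a=np.degrees(np.angle(z))/6
    print('nut flat yaw mod60',round(a%60,1),[o[:2] for o in out]); return a%60
E
python3 - <<'E'
from h import *
for f in('w1','w3','w8','w9'):
    c=dict(np.load(f+'.npz')); print(f); nutang(c)
E
```

```text
w1
nut flat yaw mod60 15.7 [(-4.3, np.float64(91.1)), (16.0, np.float64(244.2)), (20.1, np.float64(89.6)), (27.1, np.float64(70.2)), (14.0, np.float64(121.0))]
w3
nut flat yaw mod60 18.2 [(18.3, np.float64(287.9)), (23.5, np.float64(90.4)), (-13.5, np.float64(26.9)), (17.6, np.float64(178.7)), (15.5, np.float64(104.2))]
w8
nut flat yaw mod60 49.5 [(-9.1, np.float64(22.5)), (-12.1, np.float64(22.5)), (-9.4, np.float64(21.8)), (-11.2, np.float64(23.1))]
w9
nut flat yaw mod60 47.5 [(-13.9, np.float64(19.5)), (-9.5, np.float64(17.6)), (-13.0, np.float64(21.3)), (-12.7, np.float64(21.9))]
```

>>> move_arm([
  [-1,-0.0001,0.0092,0,0,0,-5.58],
  [-1,0.0008,0.0093,0,0,0,-5.58],
  [-1,0,0,0,0,0,0],
])

```text
time_s: 24.52
tcp_pos: [0.4673, 0.0829, 0.0935]
eef_rot: [179.9, -0.0, -7.7]
contact_force: [2.8, -7.3, -4.7]
gripper_width: 0.0234
gripper_force: 60.1
```

```bash
python3 - <<'E'
from h import *
s=telemetry.get_state(); print(s['moment'],s['contact_force'],s['tcp_pos'],s['eef_rot'])
c=cap('wrist'); nutang(c); np.savez('w10.npz',**{k:c[k] for k in('img','depth','intrinsics','D','R','t')})
E
```

```text
[-2.28302067 -0.95612632  0.45574189] [ 2.83235973 -7.30816843 -4.68609996] [0.46726521 0.08294688 0.09346193] [ 1.79896366e+02 -5.26254402e-03 -7.66360221e+00]
nut flat yaw mod60 36.6 [(-24.4, np.float64(19.8)), (-22.4, np.float64(21.6)), (-23.3, np.float64(22.5)), (-23.5, np.float64(22.5))]
```

>>> move_arm([
  [-1,0.0017,0.0092,0,0,0,-5.58],
  [-1,0.0026,0.009,0,0,0,-5.58],
  [-1,0.0035,0.0087,0,0,0,-5.58],
  [-1,0.0043,0.0083,0,0,0,-5.58],
  [-1,0.0051,0.0079,0,0,0,-5.58],
  [-1,0.0058,0.0073,0,0,0,-5.58],
  [-1,0,0,0,0,0,0],
])

```text
time_s: 25.45
tcp_pos: [0.4895, 0.1334, 0.093]
eef_rot: [179.9, 0.0, -41.1]
contact_force: [-1.4, -3.3, -2.0]
gripper_width: 0.0232
gripper_force: 60.3
```

```bash
python3 - <<'E'
from h import *
s=telemetry.get_state(); print(s['moment'],s['contact_force'],s['tcp_pos'],s['eef_rot'],s['joints'])
c=cap('wrist'); nutang(c); np.savez('w11.npz',**{k:c[k] for k in('img','depth','intrinsics','D','R','t')})
E
```

```text
[-1.23702073  0.76684291  0.67061633] [-1.43045601 -3.34318088 -1.99655789] [0.48945522 0.13335949 0.09297936] [ 1.79861720e+02  1.56770565e-02 -4.10756458e+01] [ 3.74657856e+01  1.25225737e+01 -3.02977318e+01  1.64677300e-02
 -4.73183336e+01  1.14474090e+01]
nut flat yaw mod60 4.0 [(3.1, np.float64(19.8)), (5.4, np.float64(22.0)), (4.3, np.float64(22.7)), (3.2, np.float64(22.1))]
```

>>> move_arm([
  [-1,0.0054,0.0057,0,0,0,-4.7],
  [-1,0.0059,0.0053,0,0,0,-4.7],
  [-1,0.0062,0.0047,0,0,0,-4.5],
  [-1,0,0,0,0,0,0],
])

```text
time_s: 26.0
tcp_pos: [0.5067, 0.1492, 0.0929]
eef_rot: [179.9, 0.0, -55.0]
contact_force: [-5.5, -2.1, -2.0]
gripper_width: 0.0234
gripper_force: 60.2
```

```bash
python3 - <<'E'
from h import *
s=telemetry.get_state(); print(s['moment'],s['contact_force'],s['tcp_pos'],s['eef_rot'])
c=cap('wrist'); nutang(c); np.savez('w12.npz',**{k:c[k] for k in('img','depth','intrinsics','D','R','t')})
E
```

```text
[-0.61889801  1.95680058  0.63698384] [-5.50656785 -2.10793398 -2.01449697] [0.5066991  0.14920907 0.09294734] [ 1.79886473e+02  2.62469264e-02 -5.49571462e+01]
nut flat yaw mod60 51.2 [(-9.3, np.float64(20.2)), (-9.6, np.float64(21.1)), (-8.6, np.float64(22.9)), (-7.6, np.float64(18.7))]
```

>>> move_arm([
  [-1,-0.0052,-0.0042,0,0,0,4],
  [-1,-0.0052,-0.0042,0,0,0,4],
  [-1,-0.0035,-0.0036,0,0,0,3],
  [-1,0,0,0,0,0,0],
])

```text
time_s: 26.55
tcp_pos: [0.4943, 0.138, 0.0939]
eef_rot: [-179.9, -0.0, -44.0]
contact_force: [-0.6, -0.3, -2.3]
gripper_width: 0.0231
gripper_force: 60.0
```

```bash
python3 - <<'E'
from h import *
s=telemetry.get_state(); print(s['moment'],s['contact_force'],s['tcp_pos'],s['eef_rot'])
c=cap('wrist'); nutang(c)
P=pts(c); hsv=cv2.cvtColor(c['bgr'],cv2.COLOR_BGR2HSV); z=.1
M=((np.abs(P[...,2]-.101)<.006)&(hsv[...,1]<60)).astype(np.uint8); q=P[M>0]; y=np.radians(s['eef_rot'][2]);a=np.array([np.cos(y),np.sin(y)]);n=np.array([-a[1],a[0]])
D=q[:,:2]-s['tcp_pos'][:2]; A=D@a;l=D@n; k=(np.abs(l)<.045)&(A>.03)&(A<.13); 
for lo in(.05,.07,.085,.095):
    b=k&(A>lo)&(A<lo+.008); print(lo,l[b].min(),l[b].max(),np.median(q[b][:,2]))
E
```

```text
[-0.058254    0.33012034 -0.10954128] [-0.55579273 -0.25468076 -2.3295093 ] [0.49429957 0.13800492 0.09392435] [-1.79865258e+02 -1.12812788e-02 -4.40186928e+01]
nut flat yaw mod60 57.2 [(-9.4, np.float64(22.9)), (-7.7, np.float64(20.3)), (-5.4, np.float64(23.7)), (-9.8, np.float64(22.4)), (16.0, np.float64(33.4))]
0.05 -0.02279951351495868 0.02268841091957042 0.09969155335850091
0.07 -0.03507329944096467 0.034777983914573 0.09951069580067633
0.085 -0.03606761727697369 0.03575094244638216 0.09941899334564654
0.095 -0.03631985440426691 0.03599887824711183 0.09934050322180993
```

>>> move_arm([
  [-1,-0.0044,-0.005,0,0,0,4],
  [-1,0,0,0,0,0,0],
  [-1,-0.0058,0.0048,0,0,0,0],
  [-1,-0.0058,0.0048,0,0,0,0],
  [-1,-0.0058,0.0048,0,0,0,0],
  [-1,-0.0058,0.0048,0,0,0,0],
  [-1,-0.0058,0.0048,0,0,0,0],
  [-1,-0.0058,0.0048,0,0,0,0],
  [-1,0,0,0.02,0,0,0],
  [-1,0,0,0.04,0,0,0],
  [-1,0,0,0,0,0,0],
])

```text
time_s: 27.98
tcp_pos: [0.4563, 0.163, 0.1564]
eef_rot: [-179.7, -0.1, -40.0]
contact_force: [0.3, 1.0, -2.3]
gripper_width: 0.0231
gripper_force: 60.0
```

```bash
python3 - <<'E'
from h import *
s=telemetry.get_state(); print(s['contact_force'],s['tcp_pos'],s['eef_rot'],s['joints'])
c=cap('wrist'); print(proj(c,[.5627,.071,.11])); nutang(c)
E
```

```text
[ 0.30007978  0.99003211 -2.26714419] [0.45627131 0.16302089 0.15636592] [-1.79662108e+02 -8.79347261e-02 -4.00413125e+01] [ 43.02011383   5.79058055 -28.78452537   0.05667525 -55.07886721
   6.9065296 ]
[[324.9941902  -34.04170529]]
nut flat yaw mod60 17.9 [(-4.1, np.float64(13.3)), (-4.4, np.float64(15.8)), (22.8, np.float64(25.2))]
```

>>> move_arm([
  [-1,0,0,0.02,0,0,0],
  [-1,-0.0031,-0.02,0,0,0,2],
  [-1,-0.0031,-0.043,0,0,0,3],
  [-1,-0.0031,-0.043,0,0,0,3],
  [-1,-0.0031,-0.043,0,0,0,3],
  [-1,-0.0031,-0.043,0,0,0,3],
  [-1,-0.0031,-0.043,0,0,0,3],
  [-1,-0.0031,-0.043,0,0,0,3],
  [-1,-0.0031,-0.043,0,0,0,3],
  [-1,-0.0031,-0.043,0,0,0,3],
  [-1,-0.0031,-0.043,0,0,0,3],
  [-1,-0.0031,-0.043,0,0,0,3],
  [-1,0,-0.005,-0.04,0,0,0],
  [-1,0,0,-0.06,0,0,0],
  [-1,0,0,-0.045,0,0,0],
  [-1,0,0,-0.01,0,0,0],
  [-1,0,0,0,0,0,0],
])

```text
time_s: 30.15
tcp_pos: [0.4205, -0.2934, 0.0183]
eef_rot: [180.0, 0.1, -8.1]
contact_force: [-0.1, -1.3, -2.4]
gripper_width: 0.0234
gripper_force: 60.0
```

>>> move_arm([
  [-1,0,0,-0.008,0,0,0],
  [-1,0,0,-0.004,0,0,0],
  [-1,0,0,-0.002,0,0,0],
  [-1,0,0,0,0,0,0],
])

```text
time_s: 30.65
tcp_pos: [0.4206, -0.2935, 0.0047]
eef_rot: [180.0, -0.0, -8.1]
contact_force: [-1.1, 0.3, -3.0]
gripper_width: 0.0235
gripper_force: 60.0
```

>>> move_arm([
  [-1,0,0,-0.001,0,0,0],
  [-1,0,0,-0.0008,0,0,0],
  [-1,0,0,0,0,0,0],
])

```text
time_s: 31.02
tcp_pos: [0.4208, -0.2935, 0.0032]
eef_rot: [180.0, -0.0, -8.1]
contact_force: [-1.8, 1.8, 5.0]
gripper_width: 0.0233
gripper_force: 60.0
```

>>> move_arm([
  [-0.1,0,0,0,0,0,0],
  [-0.1,0,0,0,0,0,0],
  [-0.1,0,0,0,0,0,0],
  [-0.1,0,0,0.03,0,0,0],
  [-0.1,0,0,0.06,0,0,0],
  [-0.1,0,0,0.06,0,0,0],
  [-0.1,0,0,0.06,0,0,0],
  [-0.1,0.006,0.043,0.01,0,0,0],
  [-0.1,0.006,0.045,0,0,0,0],
  [-0.1,0.006,0.045,0,0,0,0],
  [-0.1,0.006,0.045,0,0,0,0],
  [-0.1,0.006,0.045,0,0,0,0],
  [-0.1,0.006,0.045,0,0,0,0],
  [-0.1,0.006,0.045,0,0,0,0],
  [-0.1,0.006,0.043,0,0,0,0],
  [-0.1,0,0,0,0,0,0],
  [-0.1,0,0,0,0,0,0],
])

```text
time_s: 33.15
tcp_pos: [0.4683, 0.0625, 0.2224]
eef_rot: [180.0, 0.0, -8.0]
contact_force: [-0.2, -0.1, -0.2]
gripper_width: 0.039
gripper_force: 0.0
```

```bash
python3 - <<'E'
from h import *
s=telemetry.get_state(); print(s['time_s'],s['contact_force'],s['tcp_pos'])
c=cap('wrist'); print(proj(c,[.5627,.071,.11])); hexfit(c,(.562,.071)); 
t=cap('top'); T=t['bgr'][190:340,200:500]; T=cv2.resize(T,(800,400),interpolation=cv2.INTER_CUBIC)
w=cv2.resize(c['bgr'][:,100:540],(220,200)); cv2.imwrite('pics/f.png',np.vstack([T,np.hstack([w,np.zeros((200,580,3),np.uint8)])]))
hsv=cv2.cvtColor(t['bgr'],cv2.COLOR_BGR2HSV); m=cv2.inRange(hsv,(105,120,60),(125,255,255)); P=pts(t); print('blue z',np.median(P[m>0][:,2]),(m>0).sum())
E
```

```text
33.15 [-0.15599555 -0.07077998 -0.19862696] [0.46831282 0.06249499 0.2224199 ]
[[284.98580139  88.1521893 ]]
hex px 3610.0 centre [0.56282361 0.07074855] flat yaw mod60 51.541996 widths [0.04   0.0398 0.0399]
blue z 0.015730669039818537 238
```

View pics/f.png

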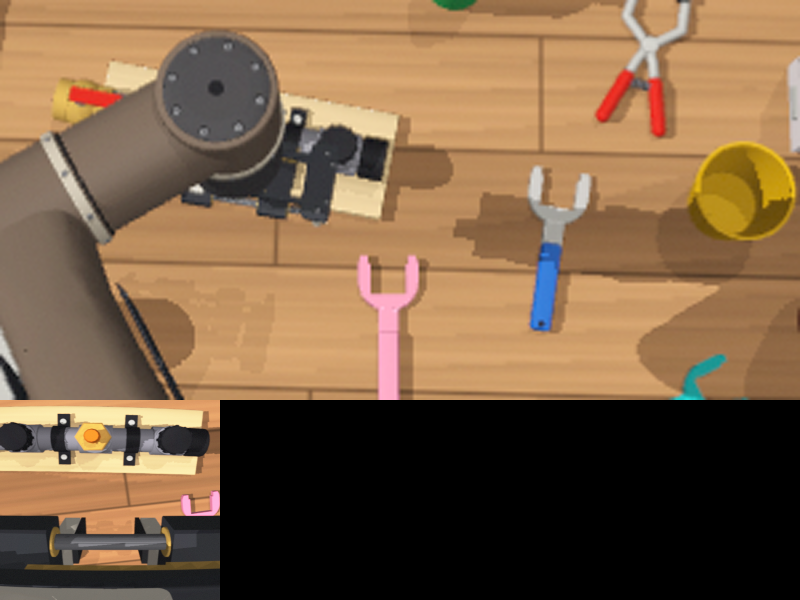

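The spanner lies flat at about (550,250) in the top crop, clear of the manifold. The nut has turned about 58° past finger-tight, and nothing is touching the robot. Handing in.

```bash
python3 -c "
from plant import workorder; print(workorder.close_job())"
```

```text
the job is handed in; nothing more can be done
None
```

I ran the nut down finger-tight, nipped it up about 58° (one flat) with the blue spanner, laid the spanner flat on the bench where it came from, and handed the job in at about 33 s; the hand-in returned no verdict.

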